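# Find the lid that snaps onto the wheelset tub

### The arm

A 6-joint arm with a two-finger parallel gripper is mounted at the origin on a cart in front of the work surface, level with it; the furniture and walls round the work are solid. World frame = base frame: x ahead of the robot, y to its left, z up, the work surface at z = 0. Lengths are in mm, angles in rad, forces in N, time in s.
With the tool pointing down it reaches from about 400 to 925 mm from the base axis. Payload 12.5 kg.
Tool frame: the origin (TCP) lies between the finger pads; the fingertips stand 25 mm ahead of it and the grasp point (between the pads) lies 6 mm ahead of it; z points along the fingers, y is the line along which they close (so a half turn about z gives the same grasp; the last joint's range is limited). The gripper opens to 95 mm and grips with 3 to 60 N. Pads are 20 mm wide; open, the fingers measure 119 mm over their backs; the gripper's body (75 mm by 180 mm) begins 59 mm behind the grasp point.
Start: joints at [1.026, 0.491, 1.559, -0, 1.092, -0.106], TCP at [265.52, 565.815, 213.361] pointing down, gripper open.
Joint ranges: [-3.1, 3.1], [-0.84, 2.19], [0.05, 2.79], [-1.13, 4.28], [0.06, 2.93], [-2.69, 2.69]. Speed limits (rad/s): [2.22, 2.22, 2.79, 3.14, 3.14, 3.14].

### API

Orientations are given as [roll, pitch, yaw] about the fixed x, y, z axes, in that order (R = Rz(yaw) Ry(pitch) Rx(roll)).
In Python, from cell import state, read_camera, job_done, cut_out gives the robot as it stands. The module is installed in compiled form; this text tells all that it offers.
- The arm moves only by the tool jog_arm, never from a script. Its argument "motion" is a list of rows, each a list of 2 entries, a list of its own where there are three numbers: the shift along the tool's x, y, z in mm, then the turn about the tool's z in rad. A call has 1 to 5 rows; each row is the pose to reach, as a shift and turn from the pose commanded when the call began, along the tool's axes at that moment; what a row does not reach only later rows make up. A row lasts 1/10 s, in which the tool goes at most 50 mm and 8.59 degrees, less where a joint would pass 70% of its speed; a pose out of reach is approached as far as the arm can. A call with a gripper value outside its range is refused whole. "grip" is the closure, from 0 (fully open) to 1 (shut), set as the call begins (left out, the last holds). The fingers move at their own pace and stop on an object; the grip force is fixed at half the most. Time passes only in rows, so rows that repeat a pose let the fingers close. It gives the time, the measured TCP pose, the force, the opening and the grip force at its end, in the units of the state.
- state(): the state, without advancing time (a new reading comes with each control period).
- read_camera(name): name is "scene" or "side" or "wrist"; returns a dict with "img" (480x640x3 uint8, blue, green, red), "vertical_fov" (degrees; the focal length in pixels is half the picture's height over the tangent of half this angle, whatever the lens; pixels are square), "cx", "cy" (the principal point, pixels), "k1" (the pictures are not rectified: a ray, as slopes to the right and down, at radius r is drawn at 1 + k1 r^2 times it, then the intrinsics apply), "extrinsics" (4x4, takes a point from camera to world coordinates). Camera axes: x right, y up, looking along -z (the intrinsics and any distortion apply to the point x, -y, -z); pixel columns grow to the right and rows downward; lengths in mm; the calibration is good to about 2 mm. A picture is of the moment at which its call begins. There is no depth.
- job_done(): hands the job in; it is judged then, once.
Trained networks look in a picture, given as the dict that the camera call returned (one of the last four; its "shot" number tells which), for a name from the list of things; names that differ only in an ending like _2 or _b are one class to them, and where a whole thing is asked for, a point or a joint stands for the part that bears it (a point fixed in the world has none). Each returns a list of dicts, best first, with "p" (0 to 1); they miss things now and then, are a little off and sometimes report something else, mostly with a low value. They report only what shows in the picture. A call takes as long as a camera call.
- cut_out(name, picture): "region" (480x640 bool, what is visible of it) and "box" ([left, top, right, bottom] in pixels, round what is visible of it).
The state is a dict: "t": time; "joints": joint angles; "qvel": joint speeds; "tau": joint torques, N m; "eef_pos": TCP position; "tcp_rot": TCP orientation; "ft_force": force on the tool from outside, world axes, zero at the start; "moment": the same for the moment, N m; "opening": opening from 0.0 (shut) to 1.0 (fully open); "grip_force": force on a finger pad.
Only numpy, scipy, OpenCV 4.12 (cv2) and the standard library are available. Lean on these libraries where they do the work, as an engineer would, in place of code of your own. Each camera call takes 0.05 s, during which the arm holds its last target. There are 200 camera calls.

### The job

The open tub of spare wheelsets needs closing. Of the three look-alike lids lying on the worktop, put the one that fits onto the tub and press it down until it snaps home, its flange flat on the rim all round, then let go.

Things in the scene. Friction and masses are not known exactly. Their poses are not given: they have to be found in the camera images.
- tub: Open round grey tub fixed to the worktop by a 76 mm square foot, three wheelsets inside. 68 mm outside, flat rim 45 mm up, mouth 56 mm; three sprung steel catches stand 4 mm into the mouth, 5 mm below the rim. A fitting lid just laid in stops about 8 mm above the rim; a 2 to 15 N push on its knob snaps it home (25 N does no harm), its origin then 22 mm above the tub's. Origin: centre of underside.
- lid_small: Loose round grey lid, 48 mm across the flange. Same build, heights, knob and origin as lid_medium; its plug is 22 mm across at the foot, 37 mm at its widest.
- lid_medium: Loose round grey lid, 68 mm across the flange. 60 g, lies on its plug, knob up. Origin: centre of the plug's foot, z up. Upward: black plug, 30 mm across at the foot, tapering out to 53 mm at 14 mm (centres itself in the mouth if some mm off), then a neck; flange from 23 to 27 mm; round knob 22 mm across from 27 to 53 mm, to grip from above.
- lid_large: Loose round grey lid, 86 mm across the flange. Same build, heights, knob and origin as lid_medium; its plug is 60 mm across at the foot, 72 mm at its widest.

How it is judged:
By the outcome, as a careful person would: the job done as asked, in the order asked, and still so for the second after the job is handed in, with the robot touching nothing.
It also fails if it takes over 40 s, if anything falls off the work surface, if the arm or the gripper's body presses on something with over 40 N, if the wrist force passes 120 N, or if a joint passes its speed limit or range.

## Working session

There is one attempt and no reset: what is moved stays moved. The work goes in short steps, Python scripts to look and compute and a tool call to move; the robot and the scene stay as the last step left them, time stands still between calls to the robot, and variables do not carry over. Pictures are saved under pics/ and viewed, at most 10 in all, crops included, and the job is handed in when it is done.

Besides the shell and the picture viewer there is one more tool, called in YAML: its name, and indented under it one key for each argument. jog_arm: Moves the arm, as the interface text tells. Its arguments: {"type":"object","properties":{"motion":{"type":"array"},"grip":{"type":"number"}},"required":["motion"]}

```bash
mkdir -p pics
cat > h.py <<'E'
import numpy as np, cv2
from cell import *
def ray(c,u,v):
    f=240/np.tan(np.radians(c["vertical_fov"])/2)
    K=np.array([[f,0,c["cx"]],[0,f,c["cy"]],[0,0,1.]])
    # radial model with single k1: same as OpenCV
    p=cv2.undistortPoints(np.array([[[u,v]]],float),K,np.array([c["k1"],0,0,0.]))[0,0]
    E=np.array(c["extrinsics"]); return E[:3,3],E[:3,:3]@np.array([p[0],-p[1],-1])
def at(c,u,v,z):
    o,d=ray(c,u,v); return o+d*(z-o[2])/d[2]
E
python3 - <<'E'
from h import *
s=state();print({k:np.round(v,3) for k,v in s.items()})
for n in ["scene","side","wrist"]:
    c=read_camera(n); cv2.imwrite(f"pics/{n}0.png",c["img"])
    print(n,c["vertical_fov"],c["k1"],np.round(c["extrinsics"],2).tolist())
    for o in ["tub","lid_small","lid_medium","lid_large"]:
        for d in cut_out(o,c)[:3]:
            b=d["box"]; m=((b[0]+b[2])/2,(b[1]+b[3])/2)
            l=at(c,b[0],m[1],25);r=at(c,b[2],m[1],25)
            print(n,o,round(d["p"],2),np.round(b),"mid@25",np.round(at(c,*m,25)),"width",round(np.linalg.norm(l-r)))
E
```

```text
{'t': np.float64(0.0), 'joints': array([ 1.026,  0.492,  1.559,  0.   ,  1.092, -0.106]), 'qvel': array([-0.   , -0.   ,  0.   , -0.001,  0.   , -0.   ]), 'tau': array([-0.0000e+00, -6.1263e+01, -2.5819e+01,  6.9000e-02,  4.8000e-02,
       -0.0000e+00]), 'eef_pos': array([265.397, 565.572, 212.753]), 'tcp_rot': array([-3.14 , -0.   ,  2.703]), 'ft_force': array([ 0.256,  0.413, -0.079]), 'moment': array([ 0.036,  0.011, -0.038]), 'grip_force': np.float64(0.0), 'opening': np.float64(0.997)}
scene 42.32785976081216 -0.11037092405540981 [[0.68, 0.32, -0.66, -495.16], [-0.73, 0.3, -0.61, -880.81], [0.01, 0.9, 0.44, 678.77], [0.0, 0.0, 0.0, 1.0]]
scene tub 0.56 [421. 264. 470. 303.] mid@25 [ 503. -322.   25.] width 105
scene lid_small 0.68 [237. 192. 256. 212.] mid@25 [503. 304.  25.] width 52
scene lid_medium 0.77 [284. 217. 311. 239.] mid@25 [482.  90.  25.] width 67
scene lid_large 0.76 [342. 239. 376. 270.] mid@25 [ 479. -107.   25.] width 76
side 52.689128538568745 -0.10723286935932079 [[0.94, 0.14, -0.31, 208.92], [-0.34, 0.33, -0.88, -766.64], [-0.02, 0.93, 0.36, 350.14], [0.0, 0.0, 0.0, 1.0]]
side tub 0.92 [384. 298. 452. 362.] mid@25 [ 507. -325.   25.] width 85
side lid_small 0.68 [263. 186. 282. 211.] mid@25 [497. 301.  25.] width 45
side lid_medium 0.75 [280. 210. 312. 238.] mid@25 [490. 106.  25.] width 66
side lid_large 0.77 [305. 245. 358. 287.] mid@25 [ 480. -106.   25.] width 86
wrist 61.00190359845204 0.0034181722315158444 [[0.43, -0.87, -0.26, 191.23], [0.91, 0.41, 0.12, 599.98], [0.0, -0.29, 0.96, 385.18], [0.0, 0.0, 0.0, 1.0]]
```

View pics/side0.png

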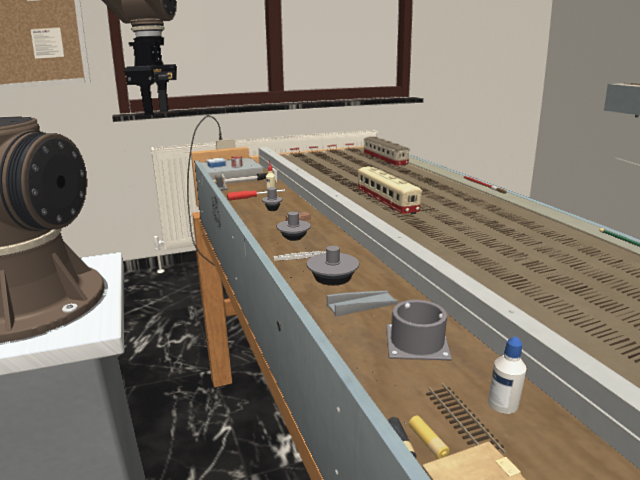

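View pics/scene0.png

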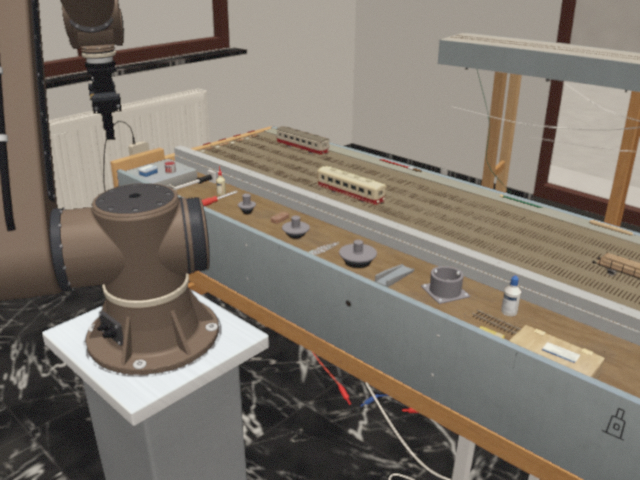

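jog_arm:
  motion:
    - [[-38, -32, 0], -0.09]
    - [[-77, -64, 0], -0.18]
    - [[-115, -95, 0], -0.27]
    - [[-153, -127, 0], -0.36]
    - [[-190, -158, 0], -0.44]
  grip: 0

```text
t: 1.25
eef_pos: [370.9, 340.3, 213.5]
tcp_rot: [3.141, 0.0, -3.136]
ft_force: [0.8, 0.8, 0.8]
opening: 0.995
grip_force: 0.0
```

jog_arm:
  motion:
    - [[-20, -45, 0], 0]
    - [[-43, -90, 0], 0]
    - [[-66, -135, 0], 0]
    - [[-89, -180, 0], 0]
    - [[-105, -222, 0], 0]

```text
t: 1.75
eef_pos: [476.7, 118.1, 213.6]
tcp_rot: [3.141, 0.001, -3.141]
ft_force: [0.1, -0.0, 0.3]
opening: 1.001
grip_force: 0.0
```

jog_arm:
  motion:
    - [[-10, -20, 0], 0]
    - [[-10, -20, 0], 0]
    - [[-10, -20, 0], 0]

```text
t: 2.05
eef_pos: [485.5, 100.2, 213.3]
tcp_rot: [3.141, -0.0, 3.142]
ft_force: [-0.1, 0.4, -0.1]
opening: 1.005
grip_force: 0.0
```

Run:
```python
from h import *
s=state();print(s["t"],s["eef_pos"],s["tcp_rot"])
c=read_camera("wrist"); cv2.imwrite("pics/w1.png",c["img"])
for o in ["lid_medium","lid_large","lid_small"]:
    for d in cut_out(o,c)[:2]:
        b=d["box"]; m=((b[0]+b[2])/2,(b[1]+b[3])/2)
        l=at(c,b[0],m[1],25);r=at(c,b[2],m[1],25)
        print(o,round(d["p"],2),b,at(c,*m,25),np.linalg.norm(l-r))
```

```text
2.05 [485.53147519 100.17361511 213.2698947 ] [ 3.14136664e+00 -2.30947242e-04  3.14157300e+00]
lid_medium 0.65 [272.7, 173.6, 349.2, 244.1] [483.97498861  99.49837869  25.        ] 69.09673656608253
lid_large 0.58 [41.1, 163.7, 138.9, 253.4] [483.57801493 -99.64489664  25.        ] 87.88697896104858
lid_small 0.79 [498.3, 192.3, 551.6, 244.9] [493.20977301 294.16878622  25.        ] 48.44258620045451
```

View pics/w1.png

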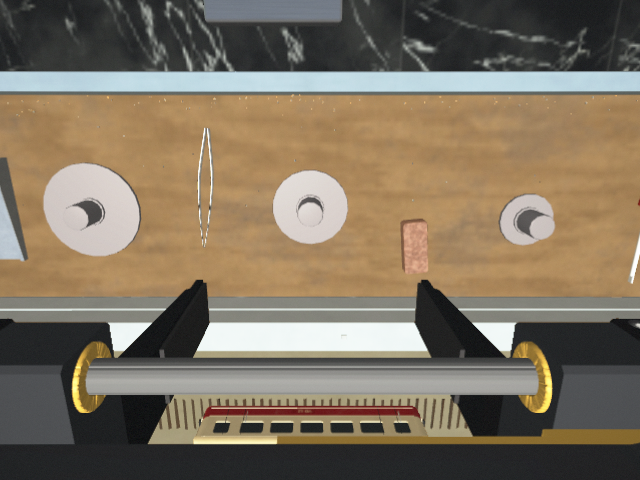

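jog_arm:
  motion:
    - [[1, -1, 40], 0]
    - [[1, -1, 80], 0]
    - [[1, -1, 120], 0]
    - [[1, -1, 150], 0]
    - [[1, -1, 158], 0]

```text
t: 2.75
eef_pos: [483.2, 99.9, 53.0]
tcp_rot: [-3.141, -0.004, -3.139]
ft_force: [0.2, -0.2, 0.2]
opening: 1.0
grip_force: 0.0
```

jog_arm:
  motion:
    - [[0, 0, 0], 0]
    - [[0, 0, 0], 0]
    - [[0, 0, 0], 0]
    - [[0, 0, 0], 0]
    - [[0, 0, 0], 0]
  grip: 1

```text
t: 3.25
eef_pos: [485.0, 99.2, 56.1]
tcp_rot: [3.141, 0.001, -3.14]
ft_force: [0.4, 0.0, -0.0]
opening: 0.635
grip_force: 0.0
```

jog_arm:
  motion:
    - [[0, 0, 0], 0]
    - [[0, 0, 0], 0]
    - [[0, 0, 0], 0]
    - [[0, 0, 0], 0]
    - [[0, 0, 0], 0]

```text
t: 3.75
eef_pos: [484.7, 99.2, 55.3]
tcp_rot: [3.142, -0.0, -3.14]
ft_force: [-0.4, 0.0, -0.3]
opening: 0.216
grip_force: 0.0
```

jog_arm:
  motion:
    - [[0, 0, 0], 0]
    - [[0, 0, 0], 0]
    - [[0, 0, 0], 0]

```text
t: 4.05
eef_pos: [484.7, 99.2, 55.3]
tcp_rot: [3.142, 0.0, -3.14]
ft_force: [0.8, 0.0, -0.2]
opening: 0.013
grip_force: 0.0
```

jog_arm:
  motion:
    - [[0, 0, -20], 0]
    - [[0, 0, -60], 0]
    - [[0, 0, -100], 0]
    - [[0, 0, -115], 0]
    - [[0, 0, -115], 0]

```text
t: 4.55
eef_pos: [485.5, 99.3, 172.4]
tcp_rot: [3.141, 0.004, -3.14]
ft_force: [0.1, 0.5, -0.2]
opening: 0.005
grip_force: 0.0
```

Run:
```python
from h import *
s=state();print(s["t"],s["eef_pos"],s["grip_force"],s["opening"])
c=read_camera("wrist"); cv2.imwrite("pics/w2.png",c["img"])
c=read_camera("side")
for o in ["tub","lid_medium"]:
  for d in cut_out(o,c)[:2]:
    print(o,d["p"],d["box"])
    ys,xs=np.nonzero(d["region"])
```

```text
4.55 [485.52154466  99.30230599 172.37232825] 0.0 0.005083451354635947
tub 0.72 [383.3, 301.0, 452.2, 359.2]
lid_medium 0.7 [277.2, 212.2, 309.1, 239.7]
```

View pics/w2.png

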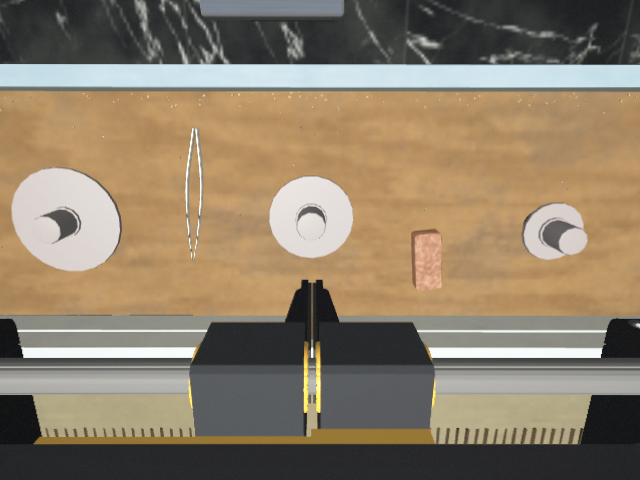

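Run:
```python
from h import *
s=state();print(s["eef_pos"],s["joints"])
c=read_camera("wrist");print(np.round(c["extrinsics"],3).tolist(),c["cx"],c["cy"])
print("tip@147",at(c,312,282,147),"flange@27",at(c,311,217,27),"knob@53",at(c,311,225,53))
d=read_camera("side");cv2.imwrite("pics/s2.png",cv2.resize(d["img"][120:300,200:440],None,fx=3,fy=3,interpolation=cv2.INTER_CUBIC))
```

```text
[484.1528951   99.13164086 169.06895685] [ 6.81853213e-02  3.64283031e-01  1.92419787e+00  7.15029826e-05
  8.55151870e-01 -1.50379959e+00]
[[-0.001, -0.958, -0.288, 402.444], [1.0, -0.0, -0.002, 98.459], [0.001, -0.288, 0.958, 341.078], [0.0, 0.0, 0.0, 1.0]] 311.6444539375267 239.07972068289584
tip@147 [483.78143095  98.97967011 147.        ] flange@27 [478.56095979  98.45056239  27.        ] knob@53 [478.26585512  98.45339468  53.        ]
```

View pics/s2.png

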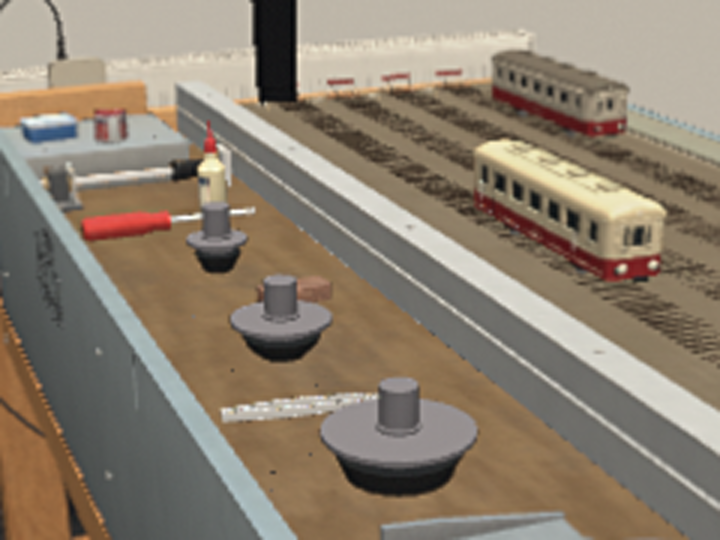

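```bash
cat >> h.py <<'E'
def proj(c,P):
    f=240/np.tan(np.radians(c["vertical_fov"])/2)
    E=np.array(c["extrinsics"]); q=E[:3,:3].T@(np.array(P,float)-E[:3,3])
    x,y=q[0]/-q[2],-q[1]/-q[2]; k=1+c["k1"]*(x*x+y*y)
    return np.round([c["cx"]+f*x*k,c["cy"]+f*y*k],1)
E
python3 - <<'E'
from h import *
s=state();p=s["eef_pos"];print(p)
cs={n:read_camera(n) for n in ["scene","side","wrist"]}
for n,c in cs.items():
    print(n,"tip",proj(c,p-[0,0,25]),"knobtop@478,98",proj(c,[478,98.5,53]),"tub rim",proj(c,[505,-323,45]))
    for o in ["lid_medium"]:
        for d in cut_out(o,c)[:1]: print(d["box"])
i=cs["scene"]["img"][100:280,220:460];j=cs["side"]["img"][100:280,220:460]
cv2.imwrite("pics/cmp.png",np.vstack([cv2.resize(a,None,fx=1.6*2,fy=1.6,interpolation=3)[:, :] for a in (i,j)]))
cv2.imwrite("pics/cmp.png",np.hstack([cv2.resize(a[:, :130],None,fx=3,fy=3,interpolation=2) for a in (i,j)]))
E
```

```text
[484.25145469  99.1387304  169.15748141]
scene tip [295.6 181.5] knobtop@478,98 [294.3 217.2] tub rim [447.6 275.2]
[284.8, 215.3, 308.8, 238.4]
side tip [292.4 167. ] knobtop@478,98 [290.9 213. ] tub rim [417.1 315.4]
[277.0, 210.9, 309.9, 240.2]
wrist tip [312.2 279.8] knobtop@478,98 [311. 224.] tub rim [-241.6  255.3]
[268.9, 179.2, 352.9, 260.6]
```

View pics/cmp.png

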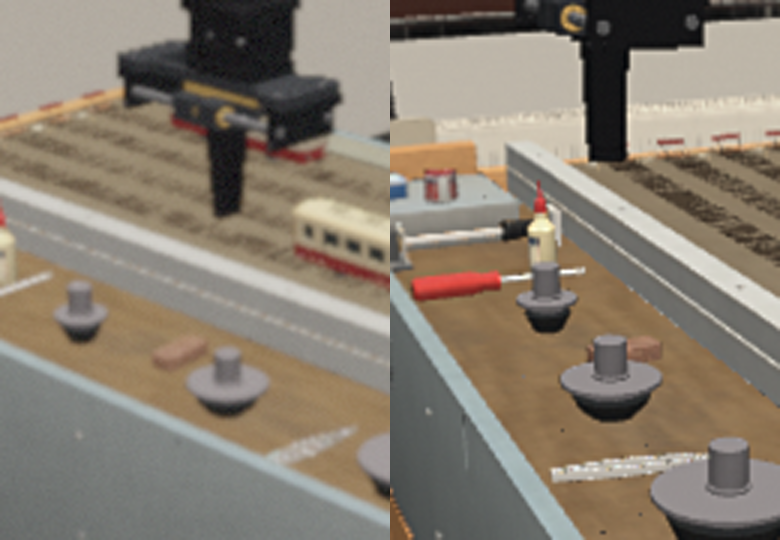

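Run:
```python
from h import *
from scipy.optimize import least_squares
cs={n:read_camera(n) for n in ["scene","side"]}
def tri(a,b): return least_squares(lambda P:np.r_[proj(cs["scene"],P)-a,proj(cs["side"],P)-b],[484,99,100],diff_step=1e-2).x
print(state()["eef_pos"],"tip",tri([296,171],[292,153.3]),"knob",tri([296,217.3],[293.3,213.3]))
```

```text
[484.69132323  99.19816216 170.23634353] tip [483.64720662  97.0359168  171.21120534] knob [482.47671647  97.01207839  52.00638992]
```

jog_arm:
  motion:
    - [[3, -1, 0], 0]
    - [[3, -1, 20], 0]
    - [[3, -1, 40], 0]
    - [[3, -1, 60], 0]
    - [[3, -1, 80], 0]
  grip: 0

```text
t: 5.75
eef_pos: [481.5, 98.2, 89.7]
tcp_rot: [3.141, 0.0, -3.14]
ft_force: [1.3, 0.2, -0.2]
opening: 0.369
grip_force: 0.0
```

jog_arm:
  motion:
    - [[0, 0, 20], 0]
    - [[0, 0, 35], 0]
    - [[0, 0, 45], 0]
    - [[0, 0, 50], 0]
    - [[0, 0, 50], 0]

```text
t: 6.25
eef_pos: [481.6, 98.2, 40.1]
tcp_rot: [3.142, -0.0, -3.14]
ft_force: [-1.1, -0.7, 0.7]
opening: 0.794
grip_force: 0.0
```

Run:
```python
from h import *
s=state();p=s["eef_pos"];print(s["t"],p,s["opening"],s["ft_force"])
for n in ["scene","side"]:
    c=read_camera(n); print(n,[proj(c,p+[0,dy,0]) for dy in (-53,53)],proj(c,[482,98,53]))
    if n=="side": cv2.imwrite("pics/s3.png",cv2.resize(c["img"][150:280,220:380],None,fx=4.5,fy=4.5,interpolation=2))
c=read_camera("wrist");b=cut_out("lid_medium",c)
for d in b[:1]: B=d["box"];print(B,at(c,(B[0]+B[2])/2,(B[1]+B[3])/2,27))
```

```text
6.25 [481.56809305  98.1924022   40.13739689] 0.7935446494434004 [-1.13769136 -0.66171099  0.70986074]
scene [array([311.1, 227.9]), array([280.5, 215.4])] [295.6 216.7]
side [array([301.6, 227.4]), array([284.9, 211.3])] [292.9 212.8]
[243.7, 225.0, 380.9, 350.8] [481.31030481  98.19549625  27.        ]
```

View pics/s3.png

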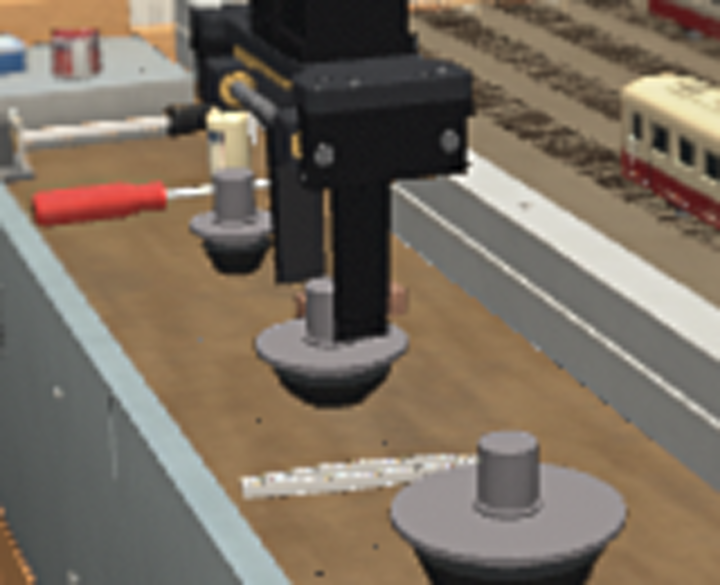

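jog_arm:
  motion:
    - [[0, 0, 5], 0]
    - [[0, 0, 9], 0]
    - [[0, 0, 9], 0]
    - [[0, 0, 9], 0]
    - [[0, 0, 9], 0]
  grip: 1

```text
t: 6.95
eef_pos: [481.7, 98.2, 31.3]
tcp_rot: [3.142, -0.0, -3.14]
ft_force: [0.6, 0.4, -0.5]
opening: 0.637
grip_force: 0.0
```

jog_arm:
  motion:
    - [[0, 0, 0], 0]
    - [[0, 0, 0], 0]
    - [[0, 0, 0], 0]
    - [[0, 0, 0], 0]
    - [[0, 0, 0], 0]

```text
t: 7.45
eef_pos: [481.7, 98.2, 31.3]
tcp_rot: [3.142, 0.0, -3.14]
ft_force: [-1.0, -1.1, -0.2]
opening: 0.226
grip_force: 30.0
```

jog_arm:
  motion:
    - [[0, 0, -30], 0]
    - [[0, 0, -75], 0]
    - [[0, 0, -115], 0]
    - [[-2, -25, -130], 0]
    - [[-5, -65, -130], 0]

```text
t: 7.95
eef_pos: [487.6, 33.6, 163.9]
tcp_rot: [-3.142, 0.005, -3.137]
ft_force: [1.1, -0.2, -0.6]
opening: 0.227
grip_force: 30.0
```

jog_arm:
  motion:
    - [[-2, -45, 0], 0]
    - [[-5, -90, 0], 0]
    - [[-8, -135, 0], 0]
    - [[-11, -180, 0], 0]
    - [[-14, -215, 0], 0]

```text
t: 8.45
eef_pos: [500.8, -184.2, 161.3]
tcp_rot: [-3.142, 0.0, -3.141]
ft_force: [0.5, 0.2, 0.0]
opening: 0.226
grip_force: 30.0
```

jog_arm:
  motion:
    - [[0, -20, 0], 0]
    - [[0, -20, 0], 0]
    - [[0, -20, 0], 0]
    - [[0, -20, 0], 0]

```text
t: 8.85
eef_pos: [500.9, -200.7, 161.3]
tcp_rot: [3.141, -0.0, -3.14]
ft_force: [-0.7, -0.2, -0.6]
opening: 0.225
grip_force: 30.0
```

Run:
```python
from h import *
s=state();p=s["eef_pos"];print(s["t"],p,s["tcp_rot"],s["opening"],s["grip_force"],s["ft_force"])
d=read_camera("side"); print("bottle base",at(d,504,408,0))
for r in cut_out("tub",d)[:1]: print("side",r["box"],r["p"])
c=read_camera("wrist");cv2.imwrite("pics/w4.png",c["img"])
for r in cut_out("tub",c)[:2]:
    B=r["box"];print(r["p"],B,at(c,(B[0]+B[2])/2,(B[1]+B[3])/2,45))
```

```text
8.85 [ 500.91376114 -200.70583383  161.28676126] [ 3.14121997e+00 -3.26475242e-04 -3.13951910e+00] 0.22467474027477868 29.982613027095795 [-0.71822355 -0.21964224 -0.63722742]
bottle base [ 531.87390547 -460.86087085    0.        ]
side [384.7, 300.9, 454.4, 357.8] 0.92
0.87 [110.8, 172.7, 234.3, 288.5] [ 499.99762822 -302.95587276   45.        ]
```

View pics/w4.png

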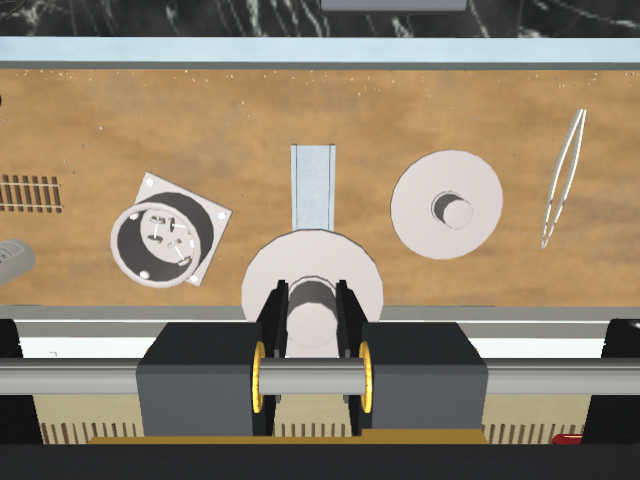

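Run:
```python
from h import *
c=read_camera("wrist")
P=at(c,156,244.5,45);print(P,state()["eef_pos"])
print("check rim px",[proj(c,P+[34*np.cos(a),34*np.sin(a),0]) for a in np.arange(4)*np.pi/2])
d=read_camera("side");print("side rim px",proj(d,P),[proj(d,P+[34*np.cos(a),34*np.sin(a),0]) for a in np.arange(4)*np.pi/2])
```

```text
[ 510.80447234 -316.53856067   45.        ] [ 501.14816795 -201.10508842  161.39887256]
check rim px [array([160.8, 286.8]), array([201.9, 244.6]), array([150.8, 199.3]), array([110. , 244.4])]
side rim px [418.4 312.1] [array([441.4, 306.9]), array([404.5, 300. ]), array([394.4, 317.4]), array([433.5, 325.3])]
```

jog_arm:
  motion:
    - [[-3, -35, 0], 0]
    - [[-7, -75, 0], 0]
    - [[-10, -105, 0], 0]
    - [[-10, -116, 0], 0]
    - [[-10, -116, 0], 0]

```text
t: 9.65
eef_pos: [510.9, -318.4, 160.9]
tcp_rot: [3.141, -0.0, 3.141]
ft_force: [-0.0, -0.5, -0.6]
opening: 0.229
grip_force: 30.0
```

jog_arm:
  motion:
    - [[0, 0, 30], 0]
    - [[0, 0, 55], 0]
    - [[0, 0, 70], 0]
    - [[0, 0, 72], 0]
    - [[0, 0, 72], 0]

```text
t: 10.15
eef_pos: [511.3, -316.7, 89.5]
tcp_rot: [3.141, -0.0, -3.139]
ft_force: [1.0, -0.5, -0.6]
opening: 0.225
grip_force: 30.0
```

Run:
```python
from h import *
s=state();p=s["eef_pos"];print(s["t"],p,s["tcp_rot"],s["opening"],s["grip_force"],s["ft_force"])
ims=[]
for n in("scene","side"):
    d=read_camera(n); o=(390,215) if n=="scene" else (350,250)
    ims.append(cv2.resize(d["img"][o[1]:o[1]+110,o[0]:o[0]+100],None,fx=4,fy=4,interpolation=2))
    print(n,"rim",proj(d,[511,-316.5,45]))
cv2.imwrite("pics/c5.png",np.hstack(ims))
```

```text
10.15 [ 511.31685939 -316.69626284   89.53829145] [ 3.14110497e+00 -3.39514701e-04 -3.13947264e+00] 0.2250038006427988 29.982765913009644 [ 0.96517348 -0.45304009 -0.56735221]
scene rim [446.5 273.1]
side rim [418.5 312. ]
```

View pics/c5.png

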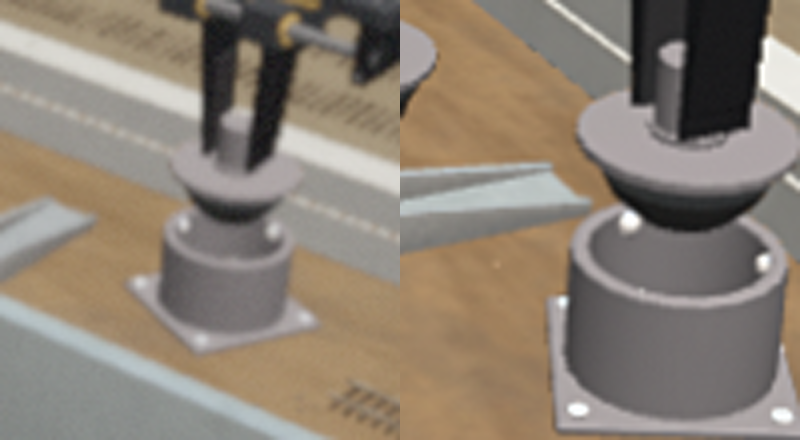

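jog_arm:
  motion:
    - [[0, 0, 10], 0]
    - [[0, 0, 18], 0]
    - [[0, 0, 23], 0]
    - [[0, 0, 26], 0]
    - [[0, 0, 28], 0]

```text
t: 10.75
eef_pos: [511.3, -317.7, 61.2]
tcp_rot: [3.141, 0.0, -3.141]
ft_force: [-0.2, 3.3, 7.4]
opening: 0.222
grip_force: 30.0
```

jog_arm:
  motion:
    - [[0, 0, 2], 0]
    - [[0, 0, 4], 0]
    - [[0, 0, 6], 0]
    - [[0, 0, 7], 0]
    - [[0, 0, 7], 0]

```text
t: 11.25
eef_pos: [511.1, -317.7, 53.7]
tcp_rot: [3.141, -0.0, -3.14]
ft_force: [2.1, 0.3, -7.1]
opening: 0.224
grip_force: 30.0
```

jog_arm:
  motion:
    - [[0, 0, 1], 0]
    - [[0, 0, 2], 0]
    - [[0, 0, 2], 0]

```text
t: 11.55
eef_pos: [511.3, -317.5, 53.1]
tcp_rot: [3.141, 0.0, -3.14]
ft_force: [-0.8, 5.0, 8.1]
opening: 0.225
grip_force: 30.0
```

jog_arm:
  motion:
    - [[0, 0, 0], 0]
    - [[0, 0, 0], 0]
    - [[0, 0, 0], 0]
    - [[0, 0, 0], 0]
    - [[0, 0, 0], 0]
  grip: 0

```text
t: 12.05
eef_pos: [511.2, -317.8, 52.2]
tcp_rot: [3.141, -0.0, -3.14]
ft_force: [0.4, -0.5, 0.3]
opening: 0.587
grip_force: 0.0
```

jog_arm:
  motion:
    - [[0, 0, -20], 0]
    - [[0, 0, -60], 0]
    - [[0, 0, -100], 0]
    - [[0, 0, -120], 0]
    - [[0, 0, -120], 0]

```text
t: 12.55
eef_pos: [512.1, -318.5, 175.3]
tcp_rot: [-3.138, 0.004, -3.14]
ft_force: [-0.3, -0.4, -0.5]
opening: 0.983
grip_force: 0.0
```

Run:
```python
from h import *
s=state();print(s["t"],s["eef_pos"],s["opening"],s["grip_force"],s["ft_force"])
ims=[]
for n in("scene","side"):
    d=read_camera(n); o=(390,215) if n=="scene" else (350,250)
    ims.append(cv2.resize(d["img"][o[1]:o[1]+110,o[0]:o[0]+100],None,fx=4,fy=4,interpolation=2))
    print(n,"knobtop expected",proj(d,[511,-316.5,75])-o,"if not home",proj(d,[511,-316.5,83])-o)
cv2.imwrite("pics/c6.png",np.hstack(ims))
```

```text
12.55 [ 512.09127743 -318.46006605  175.34778777] 0.9834593626429916 0.0 [-0.25279035 -0.38088701 -0.53448273]
scene knobtop expected [57.9 45.4] if not home [58.3 42. ]
side knobtop expected [70.2 40.6] if not home [70.6 34.8]
```

View pics/c6.png

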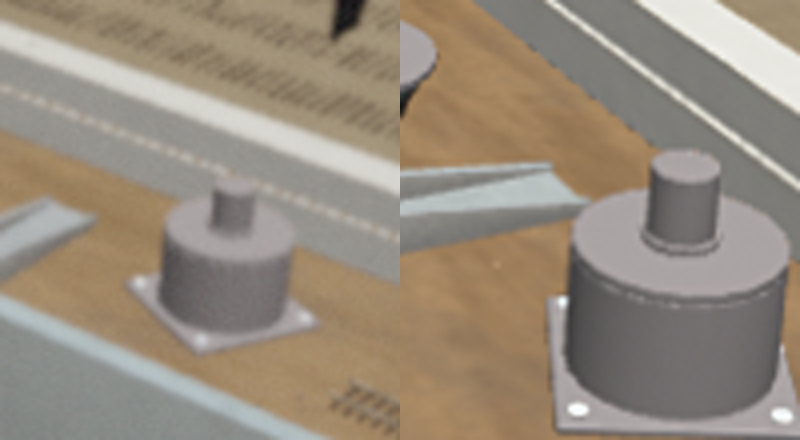

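The lid sits flush on the rim. Its knob top is at about (283,165)/4 in the side crop, which matches the expected home height, and the gripper is clear.

```bash
python3 -c "from cell import job_done; print(job_done())"
```

```text
the job is handed in; nothing more can be done
None
```

I put the medium lid on the tub and pressed it home; the final pictures show its flange flat on the rim, and I released it, backed the gripper clear and handed the job in at about 13 s (the first grasp closed just above the knob, so I repeated it lower).

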